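Load a bobbin onto the sloping spindle of a bench winder

ROBOT

A 6-joint arm with a two-finger parallel gripper is mounted at the origin on the work surface. World frame = base frame: x ahead of the robot, y to its left, z up, the work surface at z = 0. Lengths are in m, angles in rad, forces in N, time in s.
With the tool pointing down it reaches from about 0.2 to 0.875 m from the base axis. Payload 3.4 kg.
Tool frame: the origin (TCP) lies on the mounting face of the last link; the fingertips stand 199 mm ahead of it and the grasp point (between the pads) lies 180 mm ahead of it; z points along the fingers, y is the line along which they close (so a half turn about z gives the same grasp; the last joint's range is limited). The gripper opens to 94 mm and grips with 3 to 60 N. Pads are 16 mm wide; open, the fingers measure 119 mm over their backs; the gripper's body (75 mm by 177 mm) begins 78 mm behind the grasp point.
Start: joints at [-1.374, 0.276, 1.505, -0, 1.361, -0.121], TCP at [0.18, -0.546, 0.405] pointing down, gripper open.
Joint ranges: [-2.89, 2.89], [-0.75, 2.08], [0.22, 2.7], [-1.18, 4.32], [0.11, 2.71], [-2.7, 2.7]. Speed limits (rad/s): [2.57, 2.57, 3.14, 3.14, 3.14, 3.14].

INTERFACE

Orientations are given as a rotation vector (axis times angle).
In Python, from bench import state, get_image, get_calibration, hand_in gives the robot as it stands. The module is installed in compiled form; this text tells all that it offers.
- The arm moves only by the tool step_arm, never from a script. Its argument "plan" is text: rows parted by semicolons, each of 5 numbers parted by spaces: the opening, from 0 (shut) to 1 (fully open), then the shift along the tool's x, y, z in cm, then the turn about the tool's z in rad. A call has 1 to 12 rows; each row shifts and turns the commanded pose from where the row before left it, along the tool's axes as they then stand; what a row does not reach is not made up. A row lasts 1/12 s, in which the tool goes at most 41.7 mm and 7.16 degrees, less where a joint would pass 70% of its speed; a pose out of reach is approached as far as the arm can. A call is refused whole if a number of a shift passes 4.17 or a number of a turn 0.125, either way. A call with a gripper value outside its range is refused whole. The fingers move at their own pace and stop on an object; "grip_force" is the grip in N (left out, the last holds). Time passes only in rows, so rows that do not move let the fingers close. It gives the time, the measured TCP pose, the force, the opening and the grip force at its end, in the units of the state.
- state(): the state, without advancing time (a new reading comes with each control period).
- get_image(name): name is "scene" or "side" or "wrist"; returns the picture (420x560x3 uint8, red, green, blue); there is no depth.
- get_calibration(name): a dict with "fx", "fy", "cx", "cy" (pixels), "rvec" (rotation vector, rad) and "tvec" (3), from world to camera coordinates, as OpenCV has them. Camera axes: x right, y down, z forward; pixel columns grow to the right and rows downward; lengths in m; the calibration is good to about 2 mm. A picture is of the moment at which its call begins: read the wrist's pose just before it. get_calibration takes no time and is no camera call; for the wrist camera it gives the pose at the moment of the call.
- hand_in(): hands the job in; it is judged then, once.
The state is a dict: "clock": time; "joint_pos": joint angles; "qd": joint speeds; "tau": joint torques, N m; "eef_pos": TCP position; "eef_rot": TCP orientation; "wrist_force": force on the tool from outside, world axes, zero at the start; "wrist_torque": the same for the moment, N m; "opening": finger opening in m; "finger_force": force on a finger pad.
Only numpy, scipy, OpenCV 4.12 (cv2) and the standard library are available. Lean on these libraries where they do the work, as an engineer would, in place of code of your own. Each camera call takes 0.05 s, during which the arm holds its last target. There are 200 camera calls.

TASK

Load the empty orange bobbin onto the sloping spindle of the blue bench winder, slotted flange first: slide it on along the spindle, turn it under light pressure until the two drive pins drop into its slots, then press it fully home flat against the drive plate so that the spring balls click over its top, and let go. Feel your way and do not force it. Leave the other things on the bench where they are, and touch the winder only with the bobbin.

Things in the scene. Friction and masses are not known exactly. Their poses are not given: they have to be found in the camera images.
- bobbin_center (a point): Centre (half-way up, on the bore axis) of the loose orange plastic bobbin, about 150 g, standing on its slotted flange on the bench, so 30 mm up at the start. z: the bobbin's axis, from slotted to plain flange. Length 60 mm; flanges 66 mm in diameter, 8 mm thick; barrel 36 mm in diameter; straight through bore 16 mm in diameter.
- bobbin_rim (a point): Centre of the bobbin's plain upper flange, half-way through its thickness (26 mm above bobbin_center along z). This round flange, 66 mm in diameter and 8 mm thick, is the one to grip, across its rim, with the tool along the bobbin's axis.
- bobbin_foot (a point): Centre of the bobbin's underside, the end that goes on first (30 mm below bobbin_center). The flange here has six radial slots, one every 60 degrees, 9 mm wide, through its 8 mm thickness and open at the rim; one slot lies along this frame's x axis.
- spindle: The winder's fixed steel spindle. Origin: on its axis, in the drive plate's face, 150 mm above the bench. z: along the spindle to its free end, up and towards the robot's side, exactly 35 degrees from vertical; x: up the slope of the plate; y: level. Spindle 14 mm in diameter. Below and behind the plate: blue gearbox, blue motor rising away from the robot to 235 mm.
- plate_face (a point): Same point as the spindle's origin: centre of the dark drive plate, a disc 66 mm in diameter. Two brass pins on opposite sides, 26 mm from the axis, 7 mm in diameter, stand 6 mm out of it. The plate's angle about the axis differs every time and is not reported (no frame turns with it); a self-locking gear holds it, so turn the bobbin, up to 60 degrees. The pins can be seen from above.
- spindle_tip (a point): The free end of the spindle, on its axis, 79 mm from the plate; the last 11 mm are rounded, the rest is straight. With the bobbin resting on top of the pins bobbin_center is 36 mm from the plate along the spindle; fully home, flat on the plate, 30 mm.
- spring_balls (a point): Point on the spindle's axis 62 mm from the plate where two brass spring balls stand out 1.8 mm on opposite sides. They resist the bobbin's leading end with up to about 12 N, then drag in the bore with a few newtons, so it does not slide down by itself; they spring out over its top when it is home. A push of 15 N is ample throughout.
- grease_jar: White plastic jar with black lid, 64 mm in diameter, 75 mm high, standing; origin under its centre. Leave alone.
- spare_bobbin0: Larger grey bobbin for another machine, 84 mm in diameter, 90 mm high, standing; origin under its centre. Leave alone.
- spare_bobbin1: Larger grey bobbin for another machine, 84 mm in diameter, 90 mm high, standing; origin under its centre. Leave alone.
- hammer: Hammer with red handle, 260 mm long, lying; origin under its middle. Leave alone.
- wrench: Steel open-end wrench, 180 mm long, lying; origin under its middle. Leave alone.
- sleeve: Steel sleeve, 48 mm in diameter, 85 mm high, standing; origin under its centre. Leave alone.
- yellow_cap: Yellow plastic cap, 48 mm in diameter, 22 mm high; origin under its centre. Leave alone.

How it is judged:
By the outcome, as a careful person would: the job done as asked, in the order asked, and still so for the second after the job is handed in, with the robot touching nothing.
It also fails if it takes over 72 s, if anything falls off the work surface, if the arm or the gripper's body presses on something with over 40 N, if the wrist force passes 120 N, or if a joint passes its speed limit or range.

## Working session

There is one attempt and no reset: what is moved stays moved. The work goes in short steps, Python scripts to look and compute and a tool call to move; the robot and the scene stay as the last step left them, time stands still between calls to the robot, and variables do not carry over. Pictures are saved under pics/ and viewed, at most 13 in all, crops included, and the job is handed in when it is done.

Besides the shell and the picture viewer there is one more tool, called by a JSON object that holds its "fn" and its "kwargs". step_arm: Moves the arm, as the interface text tells. Its arguments: {"type":"object","properties":{"plan":{"type":"string"},"grip_force":{"type":"number"}},"required":["plan"]}

```bash
mkdir -p pics
cat > h.py <<'E'
import numpy as np, cv2
from bench import state,get_image,get_calibration
from scipy.spatial.transform import Rotation as R
def snap(n,f):
    c=get_calibration(n); im=get_image(n); cv2.imwrite('pics/'+f,im[:,:,::-1]); return im,c
def proj(c,P):
    K=np.array([[c['fx'],0,c['cx']],[0,c['fy'],c['cy']],[0,0,1]]); return cv2.projectPoints(np.atleast_2d(np.float64(P)),np.float64(c['rvec']),np.float64(c['tvec']),K,None)[0][:,0]
def ray(c,u,v):
    Rm=R.from_rotvec(np.ravel(c['rvec'])).as_matrix(); d=Rm.T@np.array([(u-c['cx'])/c['fx'],(v-c['cy'])/c['fy'],1]); o=-Rm.T@np.ravel(c['tvec']); return o,d
def atz(c,u,v,z):
    o,d=ray(c,u,v); return o+d*(z-o[2])/d[2]
E
python3 - <<'E'
from h import *
import json
ims=[]
for n in ['scene','side','wrist']:
    im,c=snap(n,n+'0.png'); ims.append(im); o,d=ray(c,280,210); print(n,c['fx'],c['cx'],c['cy'],o.round(3),d.round(3))
    hsv=cv2.cvtColor(im,cv2.COLOR_RGB2HSV)
    m=cv2.inRange(hsv,(5,130,90),(20,255,255)); k,l,s,ce=cv2.connectedComponentsWithStats(m)
    for i in range(1,k):
        if s[i,4]>60: print(n,s[i],ce[i].round(1),atz(c,*ce[i],0.06).round(3))
print(state())
E
```

```text
scene 473.8548832075117 282.71475607594977 208.63121585583994 [ 1.202 -1.066  1.057] [-0.426  0.683 -0.593]
scene [225   2  47  24 601] [254.8  14.6] [-1.081  2.264  0.06 ]
scene [220  66  53  16 194] [245.9  73.5] [-0.389  1.135  0.06 ]
scene [412 104  46  20 515] [435.  113.5] [0.725 1.142 0.06 ]
scene [389 117  36  32 376] [404.  135.7] [0.673 0.845 0.06 ]
scene [ 426  118  105   56 2688] [484.2 147.3] [1.006 0.913 0.06 ]
scene [296 177  17  22 255] [304.2 186.8] [0.487 0.257 0.06 ]
scene [ 337  306   59   57 2037] [366.7 334.3] [ 0.965 -0.269  0.06 ]
scene [335 351  49  19 154] [358.1 360.1] [ 0.978 -0.354  0.06 ]
scene [333 358  48  19 156] [355.4 366.9] [ 0.98  -0.375  0.06 ]
side 543.5236947187011 273.70608276433876 213.79196531193904 [-0.21   0.786  1.496] [ 0.438 -0.457 -0.774]
side [ 177   67   97   88 4198] [231.  107.2] [ 1.114 -0.318  0.06 ]
side [172 120  35  28 240] [189.2 134.7] [ 1.116 -0.097  0.06 ]
side [172 148  15  12  74] [179.  153.3] [ 1.067 -0.005  0.06 ]
side [222 293  23  28 473] [232.6 305.7] [0.453 0.304 0.06 ]
wrist 372.6665357184731 276.3167756481989 21
[... 174 characters left out ...]
06  -0.853  0.06 ]
{'clock': 0.15, 'joint_pos': array([-1.37402310e+00,  2.76435793e-01,  1.50581191e+00, -4.00225459e-05,
        1.36074186e+00, -1.21011073e-01]), 'qd': array([ 0.00017445, -0.00114862, -0.00380391, -0.00060336, -0.00038484,
        0.00088907]), 'tau': array([ 7.84922831e-04, -4.04924154e+01, -2.37431896e+01,  7.02646561e-02,
        3.15196614e-02, -8.01410897e-05]), 'eef_pos': array([ 0.17961695, -0.5460618 ,  0.40402335]), 'eef_rot': array([-3.10063963e+00, -4.96868995e-01,  1.44468643e-04]), 'wrist_force': array([ 0.15465633, -0.98922918,  0.07105228]), 'wrist_torque': array([-0.00620651,  0.00618655,  0.00109407]), 'finger_force': 0.0, 'opening': 0.09414523148291222}
```

View pics/scene0.png

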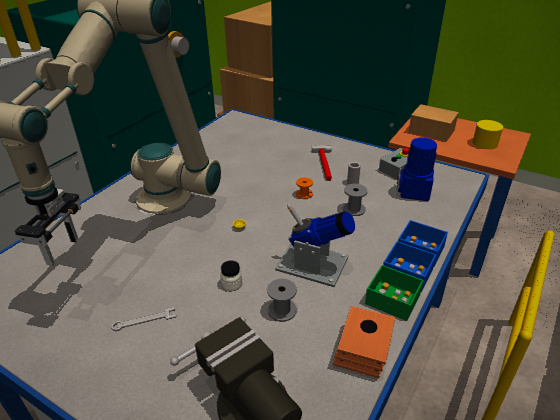

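View pics/side0.png

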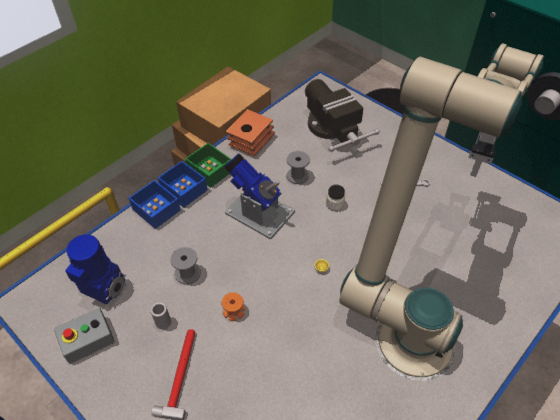

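The scene view shows the bobbin at (304,187) and the winder with its spindle tip near (291,207). In the side view the bobbin is at (232,305) and the winder near (262,195). I'll triangulate and zoom in on the winder.

Run:
```python
from h import *
cs={n:get_calibration(n) for n in('scene','side')}
# bobbin top flange: upper blob centre by triangulation of blob centroids
o1,d1=ray(cs['scene'],304.2,186.8);o2,d2=ray(cs['side'],232.6,305.7)
A=np.c_[d1,-d2];t=np.linalg.lstsq(A,o2-o1,rcond=None)[0];print(o1+d1*t[0],o2+d2*t[1])
a=cv2.imread('pics/scene0.png')[190:270,270:350];b=cv2.imread('pics/side0.png')[150:230,220:300]
f=lambda x:cv2.resize(x,(400,400),interpolation=cv2.INTER_CUBIC)
a2=cv2.imread('pics/side0.png')[280:330,207:257]; a3=cv2.imread('pics/scene0.png')[165:215,280:330]
g=lambda x:cv2.resize(x,(200,200),interpolation=cv2.INTER_CUBIC)
cv2.imwrite('pics/z1.png',np.vstack([np.hstack([f(a),f(b)]),np.hstack([g(a3),g(a2),np.zeros((200,400,3),np.uint8)])]))
```

```text
[0.46686281 0.29536409 0.03148298] [0.46634776 0.29499888 0.03136746]
```

View pics/z1.png

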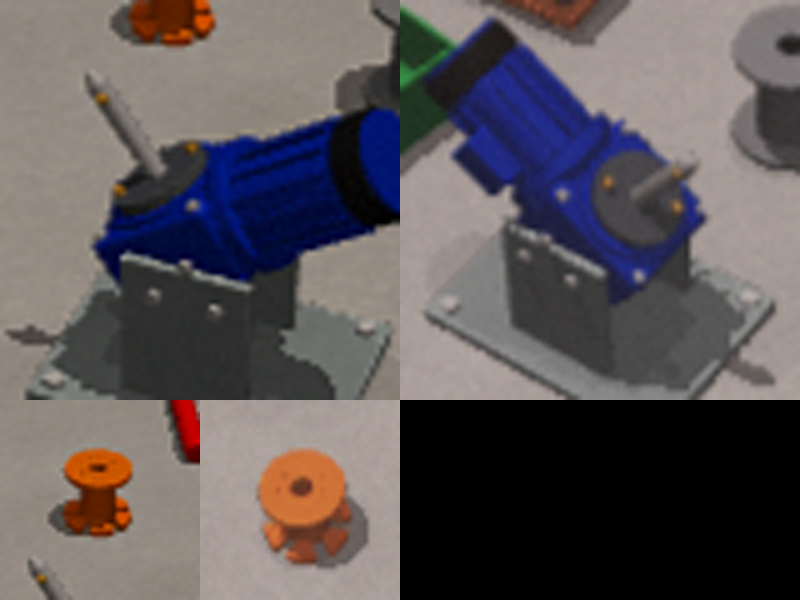

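The zoom shows the spindle tip at scene (288,205) and side (278,182.6). The pins are at scene (294,228) and (308.4,219.6), and at side (261.6,186.4) and (275.4,191.4). The bobbin bore top is at scene (304.3,181.8) and side (232.3,301.8). Next I'll fit the winder pose to these points.

```bash
cat >> h.py <<'E'
def Rs(yaw): # spindle frame; yaw = horizontal direction of spindle z
    h=np.array([np.cos(yaw),np.sin(yaw),0]);k=np.array([0,0,1.]);t=np.radians(35)
    z=np.sin(t)*h+np.cos(t)*k; x=-np.cos(t)*h+np.sin(t)*k
    return np.c_[x,np.cross(z,x),z]
E
python3 - <<'E'
from h import *
from scipy.optimize import least_squares
cs={n:get_calibration(n) for n in('scene','side')}
print('bob',atz(cs['scene'],304.3,181.8,.06),atz(cs['side'],232.3,301.8,.06))
obs={'scene':[(288,205),(294,228),(308.4,219.6)],'side':[(278,182.6),(261.6,186.4),(275.4,191.4)]}
def f(p,sw=0):
    M=Rs(p[2]);o=np.array([p[0],p[1],.15]);a=p[3]
    q=np.array([np.cos(a),np.sin(a),0])*.026; u=np.array([0,0,.006])
    P=[o+M@[0,0,.078],o+M@(q+u),o+M@(-q+u)]
    if sw: pass
    r=[proj(cs['scene'],P)-obs['scene'],proj(cs['side'],P)-np.array(obs['side'])[[0,2,1] if sw else [0,1,2]]]
    return np.ravel(r)
for sw in(0,1):
  best=min((least_squares(f,[.7,.05,y,a],args=(sw,)) for y in(-2.5,-1.5,2,3,3.9) for a in(0,1.5,3,4.5)),key=lambda s:s.cost)
  print(sw,best.x,best.cost,best.fun.round(1))
E
```

```text
bob [0.47073398 0.28822843 0.06      ] [0.46337295 0.29603744 0.06      ]
0 [ 0.64473743 -0.04604472 -2.91197469  4.95652451] 153.70839858978886 [ -0.2  -0.7   5.9  -1.8  -7.1  -1.7   0.6  -2.2   8.9  -4.7 -10.    2.9]
1 [ 0.64506032 -0.04802591 -3.03921045  3.6965924 ] 6.5677309231909975 [ 0.3 -1.3 -0.7 -1.5 -0.8 -1.5 -0.  -1.5 -0.2 -1.3 -0.4 -1.3]
```

{"fn": "step_arm", "kwargs": {"plan": "1 2.4 -3.2 0 0;1 2.4 -3.2 0 0;1 2.4 -3.2 0 0;1 2.4 -3.2 0 0;1 2.4 -3.2 0 0;1 2.4 -3.2 0 0;1 2.4 -3.2 0 0;1 2.4 -3.2 0 0;1 2.4 -3.2 0 0;1 2.4 -3.2 0 0;1 2.4 -3.2 0 0"}}

```text
clock: 1.07
eef_pos: [0.3202, -0.1274, 0.4047]
eef_rot: [3.102, 0.496, 0.001]
wrist_force: [1.0, -0.1, 0.4]
opening: 0.0938
finger_force: 0.0
```

{"fn": "step_arm", "kwargs": {"plan": "1 2.4 -3.2 0 0;1 2.4 -3.2 0 0;1 2.4 -3.2 0 0;1 2.4 -3.2 0 0;1 2.4 -3.2 0 0;1 2.4 -3.2 0 0;1 2.4 -3.2 0 0;1 2.4 -3.2 0 0;1 2.4 -3.2 0 0;1 2.4 -3.2 0 0;1 0 0 0 0"}}

```text
clock: 1.98
eef_pos: [0.4503, 0.2552, 0.404]
eef_rot: [-3.097, -0.504, -0.004]
wrist_force: [0.5, 0.5, 0.1]
opening: 0.0935
finger_force: 0.0
```

Run:
```python
from h import *
s=state();print(s['joint_pos'].round(3),s['eef_pos'].round(4),s['eef_rot'].round(4));print(R.from_rotvec(s['eef_rot']).as_matrix().round(3))
im,c=snap('wrist','w1.png')
M=R.from_rotvec(s['eef_rot']).as_matrix();o,d=ray(c,c['cx'],c['cy']);print(M.T@(o-s['eef_pos']),M.T@d)
hsv=cv2.cvtColor(im,cv2.COLOR_RGB2HSV);m=cv2.inRange(hsv,(5,130,60),(20,255,255));k,l,st,ce=cv2.connectedComponentsWithStats(m)
for i in range(1,k):
    if st[i,4]>200: print(st[i],ce[i].round(1),atz(c,*ce[i],.06).round(4))
```

```text
[0.38  0.189 1.626 0.003 1.324 1.627] [0.4503 0.2552 0.404 ] [-3.0969 -0.504  -0.0036]
[[ 0.948  0.317  0.002]
 [ 0.317 -0.948  0.004]
 [ 0.003 -0.003 -1.   ]]
[0.0814124  0.00030114 0.01956591] [-2.77416166e-01  4.45403812e-04  9.60749745e-01]
[ 205  127   76   78 4450] [243.1 166.7] [0.4704 0.2933 0.06  ]
[ 30 344  23  72 506] [ 38.3 384. ] [0.1844 0.4292 0.06  ]
[500 344  24  72 563] [514.2 382.4] [ 0.3447 -0.0398  0.06  ]
```

View pics/w1.png

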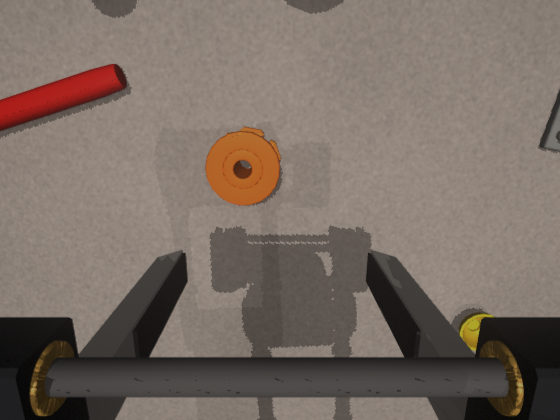

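The wrist view shows the bobbin's top flange centred at (243,168), which is about (0.469, 0.292). That agrees with the other cameras, and the space around it is clear. I'll move over it and descend part way.

{"fn": "step_arm", "kwargs": {"plan": "1 1.44 -1.47 2 0;1 1.44 -1.47 3 0;1 0 0 3 0;1 0 0 2 0;1 0 0 0 0"}}

```text
clock: 2.45
eef_pos: [0.4647, 0.2848, 0.3002]
eef_rot: [3.099, 0.496, -0.016]
wrist_force: [-0.6, -0.8, 0.2]
opening: 0.0938
finger_force: 0.0
```

Run:
```python
from h import *
s=state();print(s['joint_pos'].round(3),s['eef_pos'].round(4),s['eef_rot'].round(4))
im,c=snap('wrist','w2.png')
M=R.from_rotvec(s['eef_rot']).as_matrix()
hsv=cv2.cvtColor(im,cv2.COLOR_RGB2HSV);m=cv2.inRange(hsv,(5,130,60),(20,255,255));k,l,st,ce=cv2.connectedComponentsWithStats(m)
i=1+np.argmax(st[1:,4]);m=(l==i).astype(np.uint8)
ct=max(cv2.findContours(m,0,1)[0],key=cv2.contourArea);print(st[i],cv2.minEnclosingCircle(ct))
# bore: dark hole inside blob
ch=[x for x in cv2.findContours(m,cv2.RETR_CCOMP,1)[0]];print([(cv2.minEnclosingCircle(x)) for x in ch if cv2.contourArea(x)>50])
# fit circle r=33 at z=.06 to contour's points by projecting
from scipy.optimize import least_squares
P=np.array([atz(c,*p,.06)[:2] for p in ct[:,0]]);r=least_squares(lambda q:np.hypot(*(P-q).T)-.033,P.mean(0),loss='soft_l1',f_scale=.0005);print(r.x,np.abs(r.fun).mean(),M.T@(np.r_[r.x,.056]-s['eef_pos']))
```

```text
[ 4.220e-01  3.140e-01  1.726e+00 -1.000e-03  1.112e+00  1.676e+00] [0.4647 0.2848 0.3002] [ 3.0988  0.4957 -0.016 ]
[ 211  160  105  115 8990] ((264.51324462890625, 217.3682098388672), 57.425376892089844)
[((264.51324462890625, 217.3682098388672), 57.425376892089844)]
[0.46983216 0.29401753] 0.0017446123603126666 [ 0.01034935 -0.0075572   0.24408172]
```

View pics/w2.png

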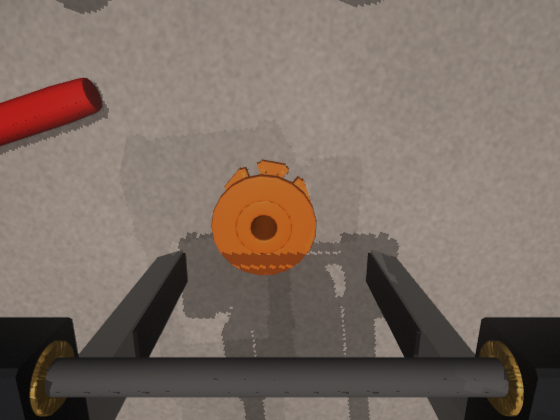

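The wrist view shows the bore at (264,227), with foot slots at about (254,172) and (291,173).

Run:
```python
from h import *
s=state();c=get_calibration('wrist');M=R.from_rotvec(s['eef_rot']).as_matrix()
p=atz(c,264,226.5,.06);print(p,M.T@(np.r_[p[:2],.056]-s['eef_pos']))
for u in[(254,172),(291,173)]:
    d=M.T@(atz(c,*u,.004)-p);print(np.degrees(np.arctan2(d[1],d[0])),np.hypot(d[0],d[1]))
```

```text
[0.4699105  0.29403266 0.06      ] [ 0.00837265 -0.00734693  0.24657548]
-19.96332440636275 0.026558277892554643
37.94693047469061 0.030680220221744988
```

{"fn": "step_arm", "kwargs": {"plan": "1 0.76 -0.7 1 0;1 0 0 3 0;1 0 0 2.3 0;1 0 0 0 0;1 0 0 0 0"}}

```text
clock: 2.92
eef_pos: [0.4721, 0.2956, 0.2421]
eef_rot: [3.102, 0.496, 0.0]
wrist_force: [0.8, 0.6, 0.1]
opening: 0.0938
finger_force: 0.0
```

Run:
```python
from h import *
s=state();c=get_calibration('wrist');M=R.from_rotvec(s['eef_rot']).as_matrix();print(s['eef_pos'],s['wrist_force'],M.round(4));print(M.T@(np.array([.4699,.294,.056])-s['eef_pos']))
```

```text
[0.47212232 0.29562766 0.24206281] [0.80284318 0.63671103 0.07258521] [[ 9.501e-01  3.121e-01  2.000e-04]
 [ 3.121e-01 -9.501e-01  0.000e+00]
 [ 2.000e-04  0.000e+00 -1.000e+00]]
[-0.00265121  0.00084491  0.1860624 ]
```

{"fn": "step_arm", "kwargs": {"plan": "1 -0.25 0.1 0.5 0;1 0 0 0 0;0 0 0 0 0;0 0 0 0 0;0 0 0 0 0;0 0 0 0 0;0 0 0 0 0;0 0 0 0 0", "grip_force": 30}}

```text
clock: 3.58
eef_pos: [0.4697, 0.2939, 0.237]
eef_rot: [-3.102, -0.497, -0.001]
wrist_force: [-1.1, -0.1, 3.0]
opening: 0.0657
finger_force: 30.0
```

{"fn": "step_arm", "kwargs": {"plan": "0 0 0 -2 0;0 0 0 -4 0;0 0 0 -4 0;0 0 0 -4 0;0 0 0 -4 0;0 0 0 -4 0;0 2.5 3 0 0;0 2.5 3 0 0;0 2.5 3 0 0;0 2.5 3 0 0;0 2.5 3 0 0;0 2.5 3 0 0"}}

```text
clock: 4.58
eef_pos: [0.6696, 0.1685, 0.4558]
eef_rot: [3.102, 0.497, -0.002]
wrist_force: [0.7, 1.1, -2.3]
opening: 0.0653
finger_force: 30.0
```

{"fn": "step_arm", "kwargs": {"plan": "0 2.5 3 0 0;0 2.5 3 0 0;0 2.5 3 0 0;0 2.5 3 0 0;0 0 0 0 0"}}

```text
clock: 5.0
eef_pos: [0.8067, 0.0814, 0.4506]
eef_rot: [3.1, 0.487, -0.002]
wrist_force: [-0.2, -0.3, -3.0]
opening: 0.0657
finger_force: 30.0
```

```bash
cat >> h.py <<'E'
def tool():
    s=state();M=R.from_rotvec(s['eef_rot']).as_matrix();z=M[:,2]
    print('t',s['clock'],'pos',s['eef_pos'].round(4),'tilt',np.degrees(np.arccos(-z[2])).round(2),'az',np.degrees(np.arctan2(z[1],z[0])).round(1),'q',s['joint_pos'].round(3),'F',s['wrist_force'].round(1),'T',s['wrist_torque'].round(2),'op',round(s['opening'],4));print('x',M[:,0].round(3),'y',M[:,1].round(3))
    return s,M
E
python3 -c "
from h import *
tool()"
```

```text
t 5.0 pos [0.8067 0.0814 0.4506] tilt 0.23 az -103.0 q [ 0.016  0.653  0.764 -0.004  1.726  1.274] F [-0.2 -0.3 -3. ] T [-0.04  0.05 -0.04] op 0.0657
x [ 0.952  0.307 -0.002] y [ 0.307 -0.952  0.004]
```

{"fn": "step_arm", "kwargs": {"plan": "0 3.9 0.84 0 0;0 3.9 0.84 0 0;0 3.9 0.84 0 0;0 3.9 0.84 0 0;0 3.9 0.84 0 0;0 3.9 0.84 0 0;0 0 0 0 0"}}

```text
clock: 5.58
eef_pos: [0.9393, 0.1014, 0.4119]
eef_rot: [3.096, 0.496, 0.119]
wrist_force: [-1.0, 0.0, -1.3]
opening: 0.0654
finger_force: 30.0
```

```bash
python3 -c "
from h import *
tool()"
```

```text
t 5.5833 pos [0.9393 0.1014 0.4119] tilt 4.34 az 6.6 q [0.033 0.958 0.225 0.006 1.883 1.288] F [-1.   0.  -1.3] T [ 0.01  0.21 -0.  ] op 0.0654
x [0.947 0.312 0.074] y [ 0.312 -0.95   0.015]
```

{"fn": "step_arm", "kwargs": {"plan": "0 3.8 0.8 -1 0;0 3.8 0.8 -1 0;0 3.8 0.8 -1 0;0 3.8 0.8 -1 0;0 3.8 0.8 -1 0;0 3.8 0.8 -1 0;0 0 0 0 0"}}

```text
clock: 6.17
eef_pos: [0.968, 0.1052, 0.4297]
eef_rot: [3.063, 0.491, 0.405]
wrist_force: [1.0, -0.5, -2.1]
opening: 0.0654
finger_force: 30.0
```

```bash
python3 -c "
from h import *
tool()"
```

```text
t 6.1667 pos [0.968  0.1052 0.4297] tilt 14.88 az 6.1 q [0.033 0.946 0.221 0.019 1.715 1.291] F [ 1.  -0.5 -2.1] T [0.01 0.22 0.04] op 0.0654
x [0.917 0.309 0.251] y [ 0.306 -0.951  0.054]
```

{"fn": "step_arm", "kwargs": {"plan": "0 3.8 0.8 -1 0;0 3.8 0.8 -1 0;0 3.8 0.8 -1 0;0 3.8 0.8 -1 0;0 3.8 0.8 -1 0;0 3.8 0.8 -1 0;0 3.8 0.8 -1 0;0 3.8 0.8 -1 0;0 0 0 0 0"}}

```text
clock: 6.92
eef_pos: [0.9867, 0.1078, 0.4907]
eef_rot: [2.981, 0.478, 0.772]
wrist_force: [-0.3, -0.3, -0.7]
opening: 0.0656
finger_force: 30.0
```

```bash
python3 -c "
from h import *
tool()"
```

```text
t 6.9167 pos [0.9867 0.1078 0.4907] tilt 28.73 az 6.2 q [0.032 0.899 0.22  0.036 1.522 1.292] F [-0.3 -0.3 -0.7] T [-0.01  0.36  0.04] op 0.0656
x [0.83 0.3  0.47] y [ 0.287 -0.953  0.1  ]
```

{"fn": "step_arm", "kwargs": {"plan": "0 3.8 0.8 -1 0;0 3.8 0.8 -1 0;0 3.8 0.8 -1 0;0 2 0.4 -0.5 0;0 0 0 0 0"}}

```text
clock: 7.33
eef_pos: [0.9859, 0.1082, 0.5295]
eef_rot: [2.934, 0.47, 0.922]
wrist_force: [-0.5, 0.6, -1.3]
opening: 0.0655
finger_force: 30.0
```

```bash
python3 -c "
from h import *
tool()"
```

```text
t 7.3333 pos [0.9859 0.1082 0.5295] tilt 34.52 az 6.2 q [0.031 0.866 0.22  0.044 1.454 1.292] F [-0.5  0.6 -1.3] T [-0.03  0.46  0.05] op 0.0655
x [0.779 0.294 0.554] y [ 0.276 -0.954  0.118]
```

{"fn": "step_arm", "kwargs": {"plan": "0 1.1 0.2 -0.3 0;0 -2 -0.4 0 0;0 0 0 0 0"}}

```text
clock: 7.58
eef_pos: [0.9671, 0.1063, 0.5045]
eef_rot: [2.949, 0.472, 0.884]
wrist_force: [-1.1, -0.9, -7.3]
opening: 0.0655
finger_force: 30.0
```

```bash
python3 -c "
from h import *
s,M=tool()
d=M.T@(np.array([.337,-.079,.50])-s['eef_pos']);print(d*100,np.linalg.norm(d)/.039)"
```

```text
t 7.5833 pos [0.9671 0.1063 0.5045] tilt 33.01 az 6.4 q [0.029 0.795 0.427 0.046 1.345 1.285] F [-1.1 -0.9 -7.3] T [-0.09  0.79 -0.05] op 0.0655
x [0.793 0.295 0.533] y [ 0.279 -0.954  0.112]
[-5.56616106e+01  2.11069365e-02 -3.48583228e+01] 16.839962986255262
```

{"fn": "step_arm", "kwargs": {"plan": "0 -3.2 0 -2 0;0 -3.2 0 -2 0;0 -3.2 0 -2 0;0 -3.2 0 -2 0;0 -3.2 0 -2 0;0 -3.2 0 -2 0;0 -3.2 0 -2 0;0 -3.2 0 -2 0;0 -3.2 0 -2 0;0 -3.2 0 -2 0;0 -3.2 0 -2 0;0 0 0 0 0"}}

```text
clock: 8.58
eef_pos: [0.5708, -0.0104, 0.5055]
eef_rot: [2.932, 0.47, 0.924]
wrist_force: [-0.7, 0.7, -2.7]
opening: 0.0656
finger_force: 30.0
```

```bash
python3 -c "
from h import *
s,M=tool()
d=M.T@(np.array([.337,-.079,.42])-s['eef_pos']);print(d*100,np.linalg.norm(d)/.039)"
```

```text
t 8.5833 pos [ 0.5708 -0.0104  0.5055] tilt 34.62 az 6.1 q [-0.198  0.072  1.599  0.219  0.9    0.969] F [-0.7  0.7 -2.7] T [-0.04  0.46 -0.04] op 0.0656
x [0.778 0.294 0.555] y [ 0.276 -0.954  0.119]
[-24.95489409  -0.92857824  -6.58208745] 6.621806026219917
```

{"fn": "step_arm", "kwargs": {"plan": "0 -3.57 -0.13 -0.94 0;0 -3.57 -0.13 -0.94 0;0 -3.57 -0.13 -0.94 0;0 -3.57 -0.13 -0.94 0;0 -3.57 -0.13 -0.94 0;0 -3.57 -0.13 -0.94 0;0 -3.57 -0.13 -0.94 0;0 0 0 0 0.12;0 0 0 0 0.12;0 0 0 0 0.04;0 0 0 0 0;0 0 0 0 0"}}

```text
clock: 9.58
eef_pos: [0.3427, -0.0796, 0.4196]
eef_rot: [-2.95, -0.06, -0.924]
wrist_force: [-0.2, 0.4, -1.8]
opening: 0.0652
finger_force: 30.0
```

```bash
python3 -c "
from h import *
s,M=tool()
im,c=snap('wrist','w3.png')
o=np.array([.645,-.048,.15]);S=Rs(-3.039);print('tool in sp',(S.T@M).round(3));
a=3.697;q=np.array([np.cos(a),np.sin(a),0])*.026;u=np.array([0,0,.006])
print(proj(c,[o,o+S@[0,0,.079],o+S@(q+u),o+S@(u-q)]).round(1))
"
```

```text
t 9.5833 pos [ 0.3427 -0.0796  0.4196] tilt 34.88 az 5.9 q [-0.651 -0.236  2.083  0.525  0.897  0.63 ] F [-0.2  0.4 -1.8] T [-0.01  0.41  0.01] op 0.0652
x [0.821 0.022 0.571] y [ 0.052 -0.998 -0.036]
tool in sp [[ 0.998 -0.062 -0.002]
 [-0.062 -0.998  0.001]
 [-0.002 -0.001 -1.   ]]
[[269.6  91.1]
 [267.7  87.4]
 [285.3 114.2]
 [253.1  66.8]]
```

View pics/w3.png

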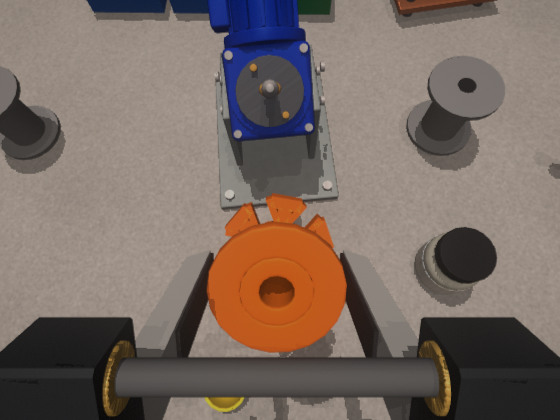

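The wrist view shows the plate centre near (270,91), the tip near (270,88) and the pins at (253,68) and (286,115), all as predicted. The held bobbin's bore is at about (277,291). I'll zoom in to refine these.

```bash
python3 -c "
import cv2,numpy as np
a=cv2.imread('pics/w3.png');f=lambda x:cv2.resize(x,None,fx=8,fy=8,interpolation=cv2.INTER_CUBIC)
A=a[54:129,234:284+10][:, :50];B=a[255:330,252:302]
cv2.imwrite('pics/z2.png',np.hstack([f(a[54:129,245:295]),f(B)]))"
```

```text
(no output)
```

View pics/z2.png

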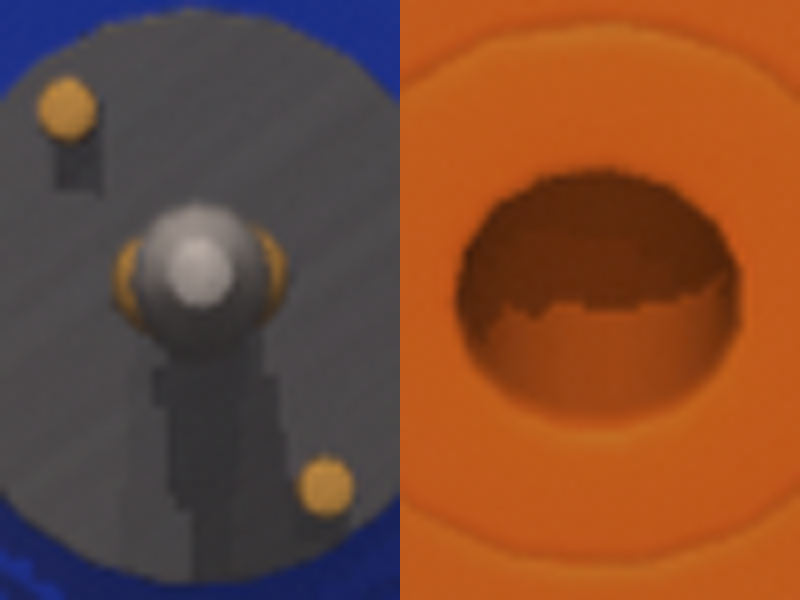

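The zoom gives pins at (253.1,66.9) and (285.3,114.4), the tip at (269.6,87.6) and the bore at (276.3,291.8). I'll now fit the spindle pose in the tool frame.

```bash
python3 -c "
from h import *
from scipy.optimize import least_squares
s,M=tool();c=get_calibration('wrist')
obs=np.array([(269.56,87.56),(285.3,114.4),(253.06,66.94)])
def f(p):
    S=Rs(p[2]);o=np.array([p[0],p[1],.15]);a=p[3];q=np.array([np.cos(a),np.sin(a),0])*.026;u=np.array([0,0,.006])
    return np.ravel(proj(c,[o+S@[0,0,.079],o+S@(q+u),o+S@(u-q)])-obs)
r=least_squares(f,[.645,-.048,-3.039,3.697]);print(r.x,r.fun.round(2))
S=Rs(r.x[2]);o=np.r_[r.x[:2],.15]
print('tool in sp',(S.T@M).round(4))
O,d=ray(c,276.3,291.8);O=M.T@(O-s['eef_pos']);d=M.T@d;b=O+d*(.177-O[2])/d[2];print('bore in tool mm',b*1e3)
t=M.T@(o+S@[0,0,.079]-s['eef_pos']);print('tip in tool',t*1e3,'axis in tool',(M.T@S[:,2]).round(4))
print('pin angle',np.degrees(r.x[3])%60)
"
```

```text
t 9.6333 pos [ 0.3425 -0.0793  0.419 ] tilt 34.83 az 6.0 q [-0.65  -0.236  2.084  0.525  0.897  0.63 ] F [ 0.   1.1 -2.2] T [ 0.01  0.52 -0.05] op 0.0657
x [0.821 0.022 0.57 ] y [ 0.052 -0.998 -0.037]
[ 0.64373128 -0.04736501 -3.0050963   3.66891967] [-0.    0.01  0.04  0.05 -0.04 -0.06]
tool in sp [[ 0.9959 -0.0901 -0.0031]
 [-0.0902 -0.9958 -0.0179]
 [-0.0015  0.0181 -0.9998]]
bore in tool mm [ -1.85790101   0.18384235 177.        ]
tip in tool [ 94.65187429  -4.84387332 314.83818471] axis in tool [-0.0015  0.0181 -0.9998]
pin angle 30.213612402791625
```

{"fn": "step_arm", "kwargs": {"plan": "0 3.2 -0.2 0 0;0 3.2 -0.2 0 0;0 3.25 -0.1 0 0;0 0 0 2.5 0;0 0 0 2.5 0;0 0 0 0 0;0 0 0 0 0"}}

```text
clock: 10.22
eef_pos: [0.4494, -0.0681, 0.4301]
eef_rot: [-2.948, -0.059, -0.913]
wrist_force: [0.7, -0.7, -1.8]
opening: 0.0651
finger_force: 30.0
```

```bash
cat >> h.py <<'E'
O=np.array([.64373,-.04737,.15]);S=Rs(-3.0051)
def rel():
    s,M=tool();t=M.T@(O+S@[0,0,.079]-s['eef_pos'])*1e3-np.array([-1.86,.18,237]);print('tip rel foot (tool mm)',t.round(2),'axis in tool',(M.T@S[:,2]).round(4)); f=S.T@(s['eef_pos']+M@[-.00186,.00018,.207]-O)*1e3; print('bobbin centre in spindle mm',f.round(2)); print('F tool',(M.T@s['wrist_force']).round(2))
E
python3 -c "
from h import *
rel()
im,c=snap('wrist','w4.png')"
```

```text
t 10.2167 pos [ 0.4494 -0.0681  0.4301] tilt 34.54 az 6.5 q [-0.43  -0.068  1.926  0.422  0.796  0.878] F [ 0.7 -0.7 -1.8] T [-0.02  0.44 -0.01] op 0.0651
x [0.824 0.02  0.566] y [ 0.053 -0.998 -0.041]
tip rel foot (tool mm) [ 3.51  2.02 25.58] axis in tool [-0.0068  0.0141 -0.9999]
bobbin centre in spindle mm [ -2.87   3.08 134.56]
F tool [-0.52  0.82  1.84]
```

View pics/w4.png

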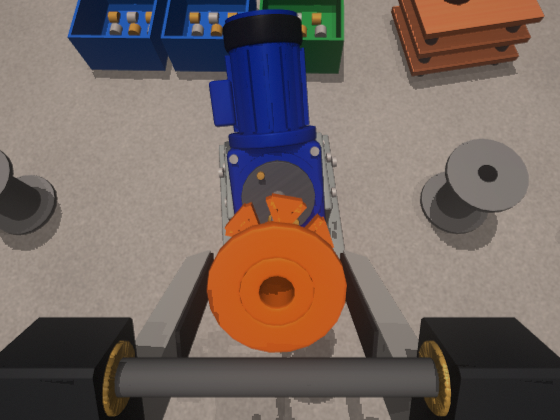

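The bobbin is held close above the tip. The far pin is visible at (261,176) and the plate centre is near (279,195).

```bash
python3 -c "
from h import *
c=get_calibration('wrist');a=3.669;q=np.array([np.cos(a),np.sin(a),0])*.026;u=np.array([0,0,.006])
print(proj(c,[O,O+S@(u-q),O+S@(u+q)]).round(1))
im=cv2.imread('pics/w4.png')[165:190,245:280];h=cv2.cvtColor(im,cv2.COLOR_BGR2HSV);m=cv2.inRange(h,(10,120,110),(30,255,255));y,x=np.nonzero(m);print(x.mean()+245,y.mean()+165,len(x))
"
```

```text
[[276.4 199.9]
 [259.  177.8]
 [293.4 224.5]]
260.0816326530612 175.24489795918367 49
```

{"fn": "step_arm", "kwargs": {"plan": "0 0.35 0.2 0 0;0 0 0 0 0;0 0 0 0 0"}}

```text
clock: 10.52
eef_pos: [0.4517, -0.0709, 0.4344]
eef_rot: [-2.949, -0.056, -0.922]
wrist_force: [0.1, -0.1, -2.0]
opening: 0.0651
finger_force: 30.0
```

```bash
python3 -c "
from h import *
rel()"
```

```text
t 10.5167 pos [ 0.4517 -0.0709  0.4344] tilt 34.85 az 6.0 q [-0.434 -0.067  1.917  0.421  0.799  0.879] F [ 0.1 -0.1 -2. ] T [-0.02  0.47 -0.  ] op 0.0651
x [0.821 0.019 0.57 ] y [ 0.05  -0.998 -0.039]
tip rel foot (tool mm) [-2.2  -1.7  27.89] axis in tool [-0.0012  0.018  -0.9998]
bobbin centre in spindle mm [  2.2   -0.87 136.91]
F tool [-1.05  0.18  1.65]
```

{"fn": "step_arm", "kwargs": {"plan": "0 -0.22 -0.17 0 0;0 0 0 0 0;0 0 0 0 0;0 0 0 0 0;0 0 0 0 0"}}

```text
clock: 10.93
eef_pos: [0.4497, -0.0689, 0.4318]
eef_rot: [-2.948, -0.056, -0.918]
wrist_force: [0.5, -0.7, -1.5]
opening: 0.0656
finger_force: 30.0
```

```bash
python3 -c "
from h import *
rel()
im,c=snap('wrist','w5.png');a=3.669;q=np.array([np.cos(a),np.sin(a),0])*.026;u=np.array([0,0,.006])
print(proj(c,[O,O+S@(u-q),O+S@(u+q)]).round(1))
im=cv2.imread('pics/w5.png')[155:195,240:285];h=cv2.cvtColor(im,cv2.COLOR_BGR2HSV);m=cv2.inRange(h,(12,120,110),(30,255,255));k,l,s,ce=cv2.connectedComponentsWithStats(m);print([(s[i,4],(ce[i]+[240,155]).round(1)) for i in range(1,k) if s[i,4]>15])
"
```

```text
t 10.9333 pos [ 0.4497 -0.0689  0.4318] tilt 34.72 az 6.2 q [-0.431 -0.069  1.924  0.421  0.796  0.88 ] F [ 0.5 -0.7 -1.5] T [-0.02  0.45 -0.01] op 0.0656
x [0.823 0.019 0.568] y [ 0.05  -0.998 -0.04 ]
tip rel foot (tool mm) [ 1.5   0.67 26.81] axis in tool [-0.0036  0.0167 -0.9999]
bobbin centre in spindle mm [ -1.14   1.73 135.8 ]
F tool [-0.46  0.83  1.41]
[[275.5 200.9]
 [258.  178.9]
 [292.5 225.4]]
[(np.int32(50), array([258.5, 177.6]))]
```

{"fn": "step_arm", "kwargs": {"plan": "0 0.07 0.03 1.2 0;0 0 0 1.2 0;0 0 0 0.6 0;0 0 0 0.3 0;0 0 0 0.3 0;0 0 0 0 0;0 0 0 0 0;0 0 0 0 0"}}

```text
clock: 11.65
eef_pos: [0.4708, -0.067, 0.403]
eef_rot: [-2.948, -0.056, -0.919]
wrist_force: [0.1, -0.5, -1.4]
opening: 0.0653
finger_force: 30.0
```

```bash
python3 -c "
from h import *
rel()"
```

```text
t 11.65 pos [ 0.4708 -0.067   0.403 ] tilt 34.74 az 6.2 q [-0.402 -0.012  1.947  0.44   0.711  0.867] F [ 0.1 -0.5 -1.4] T [-0.05  0.42 -0.  ] op 0.0653
x [0.822 0.019 0.569] y [ 0.05  -0.998 -0.04 ]
tip rel foot (tool mm) [ 0.41  0.3  -8.94] axis in tool [-0.0031  0.0168 -0.9999]
bobbin centre in spindle mm [ -0.29   0.69 100.05]
F tool [-0.71  0.56  1.14]
```

{"fn": "step_arm", "kwargs": {"plan": "0 0 0 0.3 0;0 0 0 0.2 0;0 0 0 0.2 0;0 0 0 0 0;0 0 0 0 0"}}

```text
clock: 12.07
eef_pos: [0.475, -0.0667, 0.3969]
eef_rot: [-2.949, -0.056, -0.919]
wrist_force: [0.2, 0.2, -1.8]
opening: 0.0653
finger_force: 30.0
```

```bash
python3 -c "
from h import *
rel()"
```

```text
t 12.0667 pos [ 0.475  -0.0667  0.3969] tilt 34.73 az 6.1 q [-0.397 -0.     1.952  0.444  0.694  0.864] F [ 0.2  0.2 -1.8] T [-0.2   0.35 -0.12] op 0.0653
x [0.823 0.019 0.568] y [ 0.05  -0.998 -0.039]
tip rel foot (tool mm) [  0.45   0.03 -16.33] axis in tool [-0.0032  0.0172 -0.9998]
bobbin centre in spindle mm [-0.37  0.31 92.66]
F tool [-0.8  -0.14  1.61]
```

{"fn": "step_arm", "kwargs": {"plan": "0 0 0 0.2 0;0 0 0 0.2 0;0 0 0 0 0;0 0 0 0 0", "grip_force": 45}}

```text
clock: 12.4
eef_pos: [0.4773, -0.0663, 0.3933]
eef_rot: [-2.948, -0.055, -0.918]
wrist_force: [2.6, 0.1, -1.9]
opening: 0.0651
finger_force: 45.0
```

```bash
python3 -c "
from h import *
rel()"
```

```text
t 12.4 pos [ 0.4773 -0.0663  0.3933] tilt 34.72 az 6.2 q [-0.393  0.007  1.954  0.448  0.685  0.862] F [ 2.6  0.1 -1.9] T [-0.08  0.06 -0.09] op 0.0651
x [0.823 0.018 0.568] y [ 0.05  -0.998 -0.04 ]
tip rel foot (tool mm) [  0.64   0.34 -20.57] axis in tool [-0.0036  0.0165 -0.9999]
bobbin centre in spindle mm [-0.56  0.55 88.42]
F tool [1.07 0.11 3.09]
```

{"fn": "step_arm", "kwargs": {"plan": "0 0 0 0.2 0;0 0 0 0.2 0;0 0 0 0 0;0 0 0 0 0"}}

```text
clock: 12.73
eef_pos: [0.4795, -0.066, 0.39]
eef_rot: [-2.948, -0.056, -0.918]
wrist_force: [2.3, -0.8, -1.3]
opening: 0.0652
finger_force: 45.0
```

```bash
python3 -c "
from h import *
rel()"
```

```text
t 12.7333 pos [ 0.4795 -0.066   0.39  ] tilt 34.7 az 6.2 q [-0.391  0.013  1.957  0.45   0.676  0.859] F [ 2.3 -0.8 -1.3] T [-0.1   0.01 -0.09] op 0.0652
x [0.823 0.019 0.568] y [ 0.05  -0.998 -0.04 ]
tip rel foot (tool mm) [  0.79   0.37 -24.6 ] axis in tool [-0.0038  0.0165 -0.9999]
bobbin centre in spindle mm [-0.72  0.53 84.39]
F tool [1.15 0.92 2.34]
```

{"fn": "step_arm", "kwargs": {"plan": "0 0 0 0.3 0;0 0 0 0.3 0;0 0 0 0.3 0;0 0 0 0.3 0;0 0 0 0 0;0 0 0 0 0"}}

```text
clock: 13.23
eef_pos: [0.4864, -0.0654, 0.3799]
eef_rot: [-2.948, -0.056, -0.917]
wrist_force: [3.3, -0.3, -2.6]
opening: 0.0655
finger_force: 45.0
```

```bash
python3 -c "
from h import *
rel()
im,c=snap('wrist','w6.png')"
```

```text
t 13.2333 pos [ 0.4864 -0.0654  0.3799] tilt 34.69 az 6.2 q [-0.382  0.034  1.963  0.46   0.648  0.852] F [ 3.3 -0.3 -2.6] T [-0.11 -0.03 -0.17] op 0.0655
x [0.823 0.018 0.568] y [ 0.05  -0.998 -0.04 ]
tip rel foot (tool mm) [  0.85   0.29 -36.81] axis in tool [-0.0041  0.0165 -0.9999]
bobbin centre in spindle mm [-0.86  0.26 72.19]
F tool [1.18 0.55 4.01]
```

View pics/w6.png

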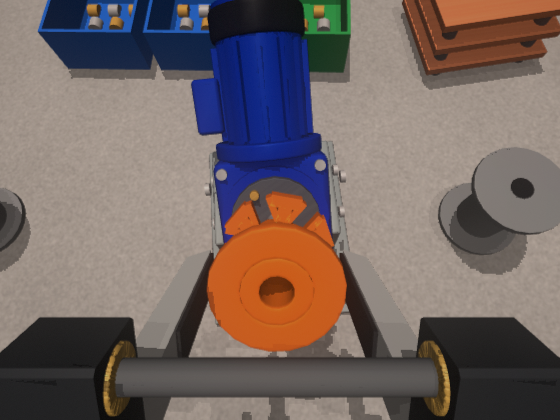

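The wrist view shows the far pin at (254,196) and the nearest slot at about (262,210), so the slot is about 14° off the pin as planned. The forces are low, so I'll continue.

{"fn": "step_arm", "kwargs": {"plan": "0 0 0 0.3 0;0 0 0 0.3 0;0 0 0 0.3 0;0 0 0 0.3 0;0 0 0 0.3 0;0 0 0 0.3 0;0 0 0 0.3 0"}}

```text
clock: 13.87
eef_pos: [0.4983, -0.0641, 0.3631]
eef_rot: [-2.948, -0.056, -0.919]
wrist_force: [-0.2, -1.5, 2.2]
opening: 0.0649
finger_force: 45.0
```

```bash
python3 -c "
from h import *
rel()"
```

```text
t 13.8667 pos [ 0.4983 -0.0641  0.3631] tilt 34.75 az 6.2 q [-0.367  0.069  1.973  0.479  0.601  0.836] F [-0.2 -1.5  2.2] T [-0.18  0.01 -0.12] op 0.0649
x [0.822 0.019 0.569] y [ 0.05  -0.998 -0.04 ]
tip rel foot (tool mm) [  0.37   0.23 -57.48] axis in tool [-0.003   0.0169 -0.9999]
bobbin centre in spindle mm [-0.48 -0.19 51.52]
F tool [ 1.11  1.37 -2.02]
```

{"fn": "step_arm", "kwargs": {"plan": "0 0 0 0.3 0;0 0 0 0.3 0;0 0 0 0.3 0;0 0 0 0.2 0;0 0 0 0.1 0;0 0 0 0 0"}}

```text
clock: 14.37
eef_pos: [0.5052, -0.0634, 0.3532]
eef_rot: [-2.948, -0.055, -0.919]
wrist_force: [4.3, -1.3, -0.2]
opening: 0.065
finger_force: 45.0
```

```bash
python3 -c "
from h import *
rel()"
```

```text
t 14.3667 pos [ 0.5052 -0.0634  0.3532] tilt 34.75 az 6.2 q [-0.36   0.09   1.978  0.491  0.575  0.826] F [ 4.3 -1.3 -0.2] T [-0.21 -0.36 -0.22] op 0.065
x [0.822 0.018 0.569] y [ 0.05  -0.998 -0.04 ]
tip rel foot (tool mm) [  0.29   0.15 -69.59] axis in tool [-0.003   0.0169 -0.9999]
bobbin centre in spindle mm [-0.45 -0.48 39.41]
F tool [3.42 1.54 2.54]
```

Now I'll creep forward to meet the pins.

{"fn": "step_arm", "kwargs": {"plan": "0 0 0 0.1 0;0 0 0 0.1 0;0 0 0 0.1 0"}}

```text
clock: 14.62
eef_pos: [0.5067, -0.0632, 0.3511]
eef_rot: [-2.948, -0.056, -0.92]
wrist_force: [0.9, -1.6, 4.2]
opening: 0.0656
finger_force: 45.0
```

```bash
python3 -c "
from h import *
rel()"
```

```text
t 14.6167 pos [ 0.5067 -0.0632  0.3511] tilt 34.77 az 6.1 q [-0.358  0.094  1.979  0.494  0.57   0.823] F [ 0.9 -1.6  4.2] T [-0.24 -0.32 -0.2 ] op 0.0656
x [0.822 0.019 0.569] y [ 0.05  -0.998 -0.039]
tip rel foot (tool mm) [  0.24   0.18 -72.09] axis in tool [-0.0027  0.0171 -0.9999]
bobbin centre in spindle mm [-0.4  -0.51 36.91]
F tool [ 3.12  1.53 -3.02]
```

{"fn": "step_arm", "kwargs": {"plan": "0 0 0 0.1 0;0 0 0 0 0"}}

```text
clock: 14.78
eef_pos: [0.5073, -0.0631, 0.3501]
eef_rot: [-2.948, -0.055, -0.919]
wrist_force: [5.1, -0.9, 1.1]
opening: 0.0651
finger_force: 45.0
```

```bash
python3 -c "
from h import *
rel()"
```

```text
t 14.7833 pos [ 0.5073 -0.0631  0.3501] tilt 34.76 az 6.1 q [-0.357  0.096  1.979  0.495  0.567  0.823] F [ 5.1 -0.9  1.1] T [-0.22 -0.56 -0.14] op 0.0651
x [0.822 0.018 0.569] y [ 0.05  -0.998 -0.04 ]
tip rel foot (tool mm) [  0.3    0.21 -73.36] axis in tool [-0.0028  0.017  -0.9999]
bobbin centre in spindle mm [-0.47 -0.48 35.65]
F tool [4.8  1.06 1.99]
```

{"fn": "step_arm", "kwargs": {"plan": "0 0.04 0 0.1 0;0 0 0 0.1 0"}}

```text
clock: 14.95
eef_pos: [0.5082, -0.063, 0.3491]
eef_rot: [-2.949, -0.057, -0.919]
wrist_force: [-12.3, -4.2, 16.6]
opening: 0.065
finger_force: 45.0
```

```bash
python3 -c "
from h import *
rel()"
```

```text
t 14.95 pos [ 0.5082 -0.063   0.3491] tilt 34.72 az 6.2 q [-0.356  0.099  1.979  0.495  0.565  0.822] F [-12.3  -4.2  16.6] T [-0.29  0.29 -0.23] op 0.065
x [0.823 0.02  0.568] y [ 0.051 -0.998 -0.039]
tip rel foot (tool mm) [  0.25   0.24 -74.58] axis in tool [-0.0035  0.017  -0.9998]
bobbin centre in spindle mm [-0.45 -0.48 34.42]
F tool [ -0.73   2.95 -20.88]
```

{"fn": "step_arm", "kwargs": {"plan": "0 0.03 0 0.1 0;0 0 0 0.1 0"}}

```text
clock: 15.12
eef_pos: [0.5084, -0.0628, 0.3489]
eef_rot: [-2.949, -0.059, -0.919]
wrist_force: [-26.2, -7.1, 29.7]
opening: 0.0652
finger_force: 45.0
```

```bash
python3 -c "
from h import *
rel()"
```

```text
t 15.1167 pos [ 0.5084 -0.0628  0.3489] tilt 34.73 az 6.1 q [-0.355  0.099  1.979  0.495  0.564  0.821] F [-26.2  -7.1  29.7] T [-0.46  1.15 -0.34] op 0.0652
x [0.822 0.021 0.568] y [ 0.052 -0.998 -0.038]
tip rel foot (tool mm) [  0.15   0.33 -74.91] axis in tool [-0.0033  0.0173 -0.9998]
bobbin centre in spindle mm [-0.33 -0.42 34.09]
F tool [ -4.81   4.59 -39.65]
```

{"fn": "step_arm", "kwargs": {"plan": "0 -0.04 0 -0.13 0;0 0 0 0 0"}}

```text
clock: 15.28
eef_pos: [0.508, -0.0629, 0.3491]
eef_rot: [-2.949, -0.057, -0.92]
wrist_force: [-8.8, -3.7, 13.0]
opening: 0.065
finger_force: 45.0
```

```bash
python3 -c "
from h import *
rel()"
```

```text
t 15.2833 pos [ 0.508  -0.0629  0.3491] tilt 34.77 az 6.1 q [-0.356  0.098  1.98   0.496  0.564  0.821] F [-8.8 -3.7 13. ] T [-0.29  0.22 -0.17] op 0.065
x [0.822 0.02  0.569] y [ 0.051 -0.998 -0.039]
tip rel foot (tool mm) [  0.25   0.26 -74.51] axis in tool [-0.0026  0.0173 -0.9998]
bobbin centre in spindle mm [-0.41 -0.47 34.5 ]
F tool [  0.12   2.75 -15.89]
```

{"fn": "step_arm", "kwargs": {"plan": "0 0 0 -0.05 0;0 0 0 0 -0.04;0 0 0 0 -0.04;0 0 0 0 -0.04"}}

```text
clock: 15.62
eef_pos: [0.5081, -0.0629, 0.3491]
eef_rot: [-2.973, -0.238, -0.933]
wrist_force: [-3.8, -3.7, 8.1]
opening: 0.0652
finger_force: 45.0
```

```bash
python3 -c "
from h import *
rel()"
```

```text
t 15.6167 pos [ 0.5081 -0.0629  0.3491] tilt 34.76 az 6.2 q [-0.356  0.098  1.979  0.496  0.565  0.7  ] F [-3.8 -3.7  8.1] T [-0.17 -0.04 -0.29] op 0.0652
x [0.81  0.14  0.569] y [ 0.15  -0.988  0.03 ]
tip rel foot (tool mm) [  0.19   0.16 -74.55] axis in tool [-0.0049  0.0164 -0.9999]
bobbin centre in spindle mm [-0.39 -0.58 34.46]
F tool [ 1.02  3.3  -9.  ]
```

{"fn": "step_arm", "kwargs": {"plan": "0 0 0 0 -0.03;0 0 0 0 -0.03"}}

```text
clock: 15.78
eef_pos: [0.5082, -0.0629, 0.349]
eef_rot: [2.979, 0.328, 0.938]
wrist_force: [-3.1, -2.8, 7.1]
opening: 0.0652
finger_force: 45.0
```

{"fn": "step_arm", "kwargs": {"plan": "0 0 0 0 -0.03;0 0 0 0 -0.03"}}

```text
clock: 15.95
eef_pos: [0.5084, -0.063, 0.3487]
eef_rot: [2.951, 0.415, 0.932]
wrist_force: [0.1, -1.3, 4.4]
opening: 0.065
finger_force: 45.0
```

```bash
python3 -c "
from h import *
rel()"
```

```text
t 15.95 pos [ 0.5084 -0.063   0.3487] tilt 34.75 az 6.1 q [-0.356  0.099  1.979  0.497  0.564  0.58 ] F [ 0.1 -1.3  4.4] T [-0.17 -0.34 -0.22] op 0.065
x [0.787 0.257 0.562] y [ 0.245 -0.965  0.098]
tip rel foot (tool mm) [  0.19  -0.14 -75.04] axis in tool [-0.007   0.0158 -0.9999]
bobbin centre in spindle mm [-0.37 -0.92 33.97]
F tool [ 2.21  1.66 -3.67]
```

{"fn": "step_arm", "kwargs": {"plan": "0 0 0 0.1 0;0 0 0 0.05 0"}}

```text
clock: 16.12
eef_pos: [0.5093, -0.0626, 0.3474]
eef_rot: [2.953, 0.413, 0.932]
wrist_force: [1.0, 0.2, 4.6]
opening: 0.0645
finger_force: 45.0
```

```bash
python3 -c "
from h import *
rel()"
```

```text
t 16.1167 pos [ 0.5093 -0.0626  0.3474] tilt 34.73 az 6.2 q [-0.354  0.102  1.98   0.499  0.561  0.58 ] F [1.  0.2 4.6] T [-0.   -0.41  0.  ] op 0.0645
x [0.787 0.255 0.562] y [ 0.245 -0.965  0.096]
tip rel foot (tool mm) [  0.16   0.32 -76.68] axis in tool [-0.0071  0.0147 -0.9999]
bobbin centre in spindle mm [-0.43 -0.44 32.32]
F tool [ 3.43  0.47 -3.14]
```

{"fn": "step_arm", "kwargs": {"plan": "0 0 0 0.1 0;0 0 0 0.1 0"}}

```text
clock: 16.28
eef_pos: [0.5105, -0.0624, 0.3456]
eef_rot: [2.953, 0.413, 0.932]
wrist_force: [1.3, -0.3, 4.3]
opening: 0.065
finger_force: 45.0
```

```bash
python3 -c "
from h import *
rel()"
```

```text
t 16.2833 pos [ 0.5105 -0.0624  0.3456] tilt 34.73 az 6.2 q [-0.353  0.106  1.981  0.501  0.557  0.578] F [ 1.3 -0.3  4.3] T [ 0.01 -0.37  0.04] op 0.065
x [0.787 0.255 0.562] y [ 0.245 -0.965  0.096]
tip rel foot (tool mm) [  0.14   0.32 -78.84] axis in tool [-0.0072  0.0148 -0.9999]
bobbin centre in spindle mm [-0.43 -0.47 30.16]
F tool [ 3.32  1.06 -2.79]
```

{"fn": "step_arm", "kwargs": {"plan": "0 0 0 0.1 0;0 0 0 0.05 0"}}

```text
clock: 16.45
eef_pos: [0.5112, -0.0624, 0.3447]
eef_rot: [2.952, 0.414, 0.932]
wrist_force: [-7.3, -1.7, 12.9]
opening: 0.0651
finger_force: 45.0
```

```bash
python3 -c "
from h import *
rel()"
```

```text
t 16.45 pos [ 0.5112 -0.0624  0.3447] tilt 34.72 az 6.2 q [-0.352  0.108  1.981  0.502  0.554  0.576] F [-7.3 -1.7 12.9] T [0.1  0.02 0.11] op 0.0651
x [0.787 0.256 0.561] y [ 0.245 -0.965  0.096]
tip rel foot (tool mm) [  0.12   0.26 -80.01] axis in tool [-0.0072  0.0148 -0.9999]
bobbin centre in spindle mm [-0.4  -0.55 28.99]
F tool [  1.09   1.07 -14.79]
```

{"fn": "step_arm", "kwargs": {"plan": "0 0 0 0.04 0;0 0 0 0 0"}}

```text
clock: 16.62
eef_pos: [0.5112, -0.0624, 0.3447]
eef_rot: [2.952, 0.414, 0.932]
wrist_force: [-6.0, -2.3, 12.3]
opening: 0.0653
finger_force: 45.0
```

```bash
python3 -c "
from h import *
rel()
im,c=snap('wrist','w7.png')
cv2.imwrite('pics/w7z.png',cv2.resize(im[180:360,190:370,::-1],(600,600),interpolation=cv2.INTER_CUBIC))"
```

```text
t 16.6167 pos [ 0.5112 -0.0624  0.3447] tilt 34.74 az 6.2 q [-0.352  0.108  1.981  0.503  0.554  0.576] F [-6.  -2.3 12.3] T [ 0.21 -0.05  0.19] op 0.0653
x [0.787 0.256 0.562] y [ 0.245 -0.965  0.096]
tip rel foot (tool mm) [  0.11   0.28 -80.  ] axis in tool [-0.007   0.0149 -0.9999]
bobbin centre in spindle mm [-0.39 -0.53 29.  ]
F tool [  1.65   1.92 -13.68]
```

View pics/w7z.png

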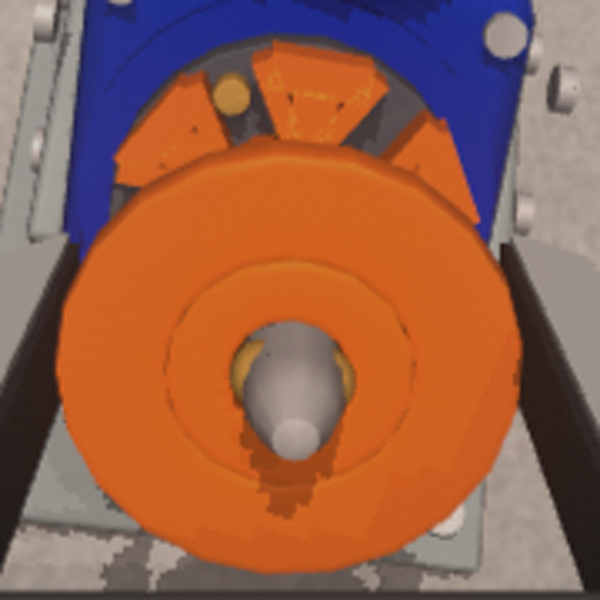

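The pin sits in the slot, close to its left wall, and the spring balls show at the top of the bore. I'll make a small centring turn with light pressure and check that it's seated.

{"fn": "step_arm", "kwargs": {"plan": "0 0 0 0 -0.03;0 0 0 0.03 0;0 0 0 0 0"}}

```text
clock: 16.92
eef_pos: [0.5112, -0.0623, 0.3446]
eef_rot: [2.938, 0.456, 0.929]
wrist_force: [-6.6, -2.3, 13.3]
opening: 0.0653
finger_force: 45.0
```

```bash
python3 -c "
from h import *
rel()"
```

```text
t 16.9167 pos [ 0.5112 -0.0623  0.3446] tilt 34.75 az 6.2 q [-0.352  0.108  1.981  0.503  0.554  0.546] F [-6.6 -2.3 13.3] T [0.34 0.05 0.06] op 0.0653
x [0.779 0.284 0.559] y [ 0.268 -0.957  0.113]
tip rel foot (tool mm) [ -0.     0.26 -80.06] axis in tool [-0.0072  0.0146 -0.9999]
bobbin centre in spindle mm [-0.27 -0.53 28.94]
F tool [  1.62   1.9  -14.85]
```

{"fn": "step_arm", "kwargs": {"plan": "0 0 0 0.05 0;0 0 0 0 0"}}

```text
clock: 17.08
eef_pos: [0.5113, -0.0623, 0.3446]
eef_rot: [2.937, 0.456, 0.93]
wrist_force: [-10.3, -3.1, 16.3]
opening: 0.0653
finger_force: 45.0
```

```bash
python3 -c "
from h import *
rel()"
```

```text
t 17.0833 pos [ 0.5113 -0.0623  0.3446] tilt 34.77 az 6.2 q [-0.352  0.108  1.981  0.504  0.553  0.546] F [-10.3  -3.1  16.3] T [0.42 0.24 0.1 ] op 0.0653
x [0.779 0.284 0.559] y [ 0.268 -0.957  0.113]
tip rel foot (tool mm) [ -0.12   0.25 -80.14] axis in tool [-0.0069  0.0148 -0.9999]
bobbin centre in spindle mm [-0.13 -0.52 28.86]
F tool [  0.21   2.03 -19.39]
```

It has hit a hard stop, 5.7 mm past the point where it met the pins. I'll ease the pressure, release and back off along the axis.

{"fn": "step_arm", "kwargs": {"plan": "0 0 0 -0.1 0;0 0 0 0 0;0.6 0 0 0 0;1 0 0 0 0;1 0 0 0 0;1 0 0 0 0;1 0 0 0 0"}}

```text
clock: 17.67
eef_pos: [0.5108, -0.0621, 0.3427]
eef_rot: [2.941, 0.457, 0.924]
wrist_force: [-0.2, -0.7, -0.0]
opening: 0.0879
finger_force: 0.0
```

```bash
python3 -c "
from h import *
rel()"
```

```text
t 17.6667 pos [ 0.5108 -0.0621  0.3427] tilt 34.52 az 6.4 q [-0.352  0.11   1.983  0.502  0.554  0.546] F [-0.2 -0.7 -0. ] T [-0.06  0.22  0.03] op 0.0879
x [0.781 0.284 0.556] y [ 0.269 -0.957  0.111]
tip rel foot (tool mm) [  2.01   1.1  -81.43] axis in tool [-0.0109  0.0126 -0.9999]
bobbin centre in spindle mm [-2.610e+00 -1.000e-02  2.759e+01]
F tool [-0.4   0.61 -0.14]
```

{"fn": "step_arm", "kwargs": {"plan": "1 0.1 0 -0.5 0;1 0.1 0 -1 0;1 0 0 -2 0;1 0 0 -3 0;1 0 0 -4 0;1 0 0 -4 0;1 0 0 0 0;1 0 0 0 0"}}

```text
clock: 18.33
eef_pos: [0.4298, -0.071, 0.4675]
eef_rot: [2.931, 0.455, 0.934]
wrist_force: [0.2, -0.8, -0.4]
opening: 0.0939
finger_force: 0.0
```

```bash
python3 -c "
from h import *
rel()
im,c=snap('wrist','w8.png');a=snap('scene','s8.png')[0];b=snap('side','d8.png')[0]
f=lambda x,n:cv2.resize(x[:,:,::-1],n,interpolation=cv2.INTER_CUBIC)
cv2.imwrite('pics/fin.png',np.hstack([f(im[130:330,190:390],(400,400)),np.vstack([f(a[190:260,270:340],(200,200)),f(b[150:220,220:290],(200,200))])]))"
```

```text
t 18.3333 pos [ 0.4298 -0.071   0.4675] tilt 35.01 az 5.8 q [-0.462 -0.126  1.883  0.405  0.891  0.624] F [ 0.2 -0.8 -0.4] T [-0.04  0.26 -0.03] op 0.0939
x [0.777 0.285 0.562] y [ 0.266 -0.957  0.118]
tip rel foot (tool mm) [-3.88 -1.56 67.55] axis in tool [-0.0036  0.0196 -0.9998]
bobbin centre in spindle mm [  4.11   1.1  176.54]
F tool [-0.33  0.73  0.37]
```

View pics/fin.png

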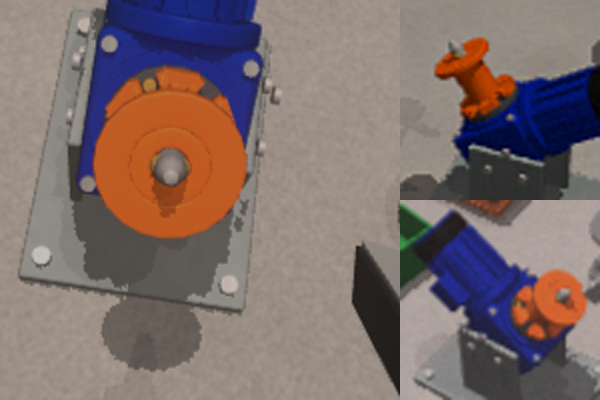

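The bobbin sits flat on the plate with a pin in its slot, and the gripper is clear of it.

```bash
python3 -c "
from bench import hand_in
print(hand_in())"
```

```text
the job is handed in; nothing more can be done
None
```

The bobbin is on the spindle, slotted flange first, with the drive pins in its slots; I pressed it to a hard stop on the plate, let go and handed the job in. The push briefly reached about 40 N against the pins and about 19 N at the final stop (15 N was called ample), and I did not clearly see the spring balls click over the top.

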